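# Fetch the rubber stamps from under the desk shelf and book them in

### The arm

A 7-joint arm with a two-finger parallel gripper is mounted at the origin on the work surface. World frame = base frame: x ahead of the robot, y to its left, z up, the work surface at z = 0. Lengths are in m, angles in rad, forces in N, time in s.
With the tool pointing down it reaches from about 0.425 to 0.875 m from the base axis. Payload 4.7 kg.
Tool frame: the origin (TCP) lies at the very end of the fingers, on their centre line; the grasp point (between the pads) lies 19 mm behind it; x points along the fingers, z is the direction in which the jaws open and shut, and the axes are right-handed (so a half turn about x gives the same grasp; the last joint's range is limited). The gripper opens to 87 mm and grips with 3 to 60 N. Pads are 19 mm wide; open, the fingers measure 117 mm over their backs; the gripper's body (75 mm by 190 mm) begins 51 mm behind the grasp point.
Start: joints at [-1.229, 0.321, -0.07, 1.45, 0.023, 1.371, -0.057], TCP at [0.209, 0.615, 0.223] pointing down, gripper open.
Joint ranges: [-2.86, 2.86], [-0.3, 2.09], [-1.38, 1.24], [0.06, 2.45], [-1.56, 4.7], [0.09, 2.05], [-2.69, 2.69]. Speed limits (rad/s): [2.57, 2.57, 3.14, 3.14, 3.14, 3.14, 3.14].

### API

Orientations are given as a unit quaternion [x, y, z, w].
In Python, from workcell import r gives the robot as it stands. Calls block until the motion is done:
- r.reach(position, orientation): joint-space move of the TCP to a pose.
- r.move_l(position, rotation=None, velocity=0.15, f_stop=None): straight line of the TCP; rotation=None keeps the orientation; velocity is the mean speed in m/s. With f_stop (N) it stops when the force on the tool has changed by that much, and returns True; else False.
- r.movej(angles): joint-space move.
- r.command_gripper(opening): finger opening in m; the grip force is fixed at half the most; returns when the fingers have stopped.
- r.hold(seconds).
- r.solve_ik(position, orientation): joint angles nearest the present ones, or None.
- r.observe(): the state.
- r.snapshot(name): name is "scene" or "top" or "wrist"; returns a dict with "img" (384x512x3 uint8, red, green, blue), "mtx" (3x3 intrinsics, pixels), "D" ([k1, k2, p1, p2, k3] as OpenCV has them; the pictures are not rectified), "T" (4x4, takes a point from camera to world coordinates); the wrist camera has in their place "T_tool_cam" (4x4, takes a point from camera to tool coordinates, whose origin is the TCP and whose axes are the tool frame's). Camera axes: x right, y up, looking along -z (the intrinsics and any distortion apply to the point x, -y, -z); pixel columns grow to the right and rows downward; lengths in m; the calibration is good to about 2 mm. A picture is of the moment at which its call begins: read the wrist's pose just before it. There is no depth.
A pose or a line that the arm cannot do raises r.IKError and nothing moves.
- r.finish_job(): hands the job in, once; it reports no verdict.
The state is a dict: "t": time; "joints": joint angles; "joint_vel": joint speeds; "tau": joint torques, N m; "ee_pos": TCP position; "orientation": TCP orientation; "contact_force": force on the tool from outside, world axes, zero at the start; "torque": the same for the moment, N m; "opening": finger opening in m.
Only numpy, scipy, OpenCV 4.12 (cv2) and the standard library are available. Lean on these libraries where they do the work, as an engineer would, in place of code of your own. Each camera call takes 0.05 s, during which the arm holds its last target.

### The job

The office's rubber stamps (two to four of them) have been pushed to the back under the low clear desk shelf: fetch each one with the reacher, squeezing its trigger to close the jaws on the stamp and lifting it over the front lip, and leave all of them standing upright in the stamp tray. Only then pick up the hand scanner, aim it squarely at the middle of the tray's label from about 8 cm and hold it steady for a good second. Finish with reacher and scanner lying flat on the green desk mat, and leave the calculator, the mug and the cardboard box where they are.

Things in the scene. Friction and masses are not known exactly. Their poses are not given: they have to be found in the camera images.
- shelf: Fixed clear plastic desk shelf, 165 deep (x) x 406 wide (y) x 91 high. Origin on the desk at the middle of its front edge; x points into the gap, y to the left seen from the robot, z up. Gap 85 high, 394 wide, open only at the front (x = 0), back wall at x = 159; its floor is the bare desk. An aluminium lip 10 high, 6 thick runs along the front edge.
- stamp0: Rubber stamp (may be absent), 54 mm tall, 30 g or so, all four alike: square wooden foot 36 x 36 x 18 high, round neck 20 mm in diameter from 18 to 42 mm above the underside, round head 28 mm in diameter from 42 to 54 mm. Origin at the centre of the underside, z up along the handle. Starts upright under the shelf.
- stamp1: Rubber stamp (may be absent), 54 mm tall, 30 g or so, all four alike: square wooden foot 36 x 36 x 18 high, round neck 20 mm in diameter from 18 to 42 mm above the underside, round head 28 mm in diameter from 42 to 54 mm. Origin at the centre of the underside, z up along the handle. Starts upright under the shelf.
- stamp2: Rubber stamp (may be absent), 54 mm tall, 30 g or so, all four alike: square wooden foot 36 x 36 x 18 high, round neck 20 mm in diameter from 18 to 42 mm above the underside, round head 28 mm in diameter from 42 to 54 mm. Origin at the centre of the underside, z up along the handle. Starts upright under the shelf.
- stamp3: Rubber stamp (may be absent), 54 mm tall, 30 g or so, all four alike: square wooden foot 36 x 36 x 18 high, round neck 20 mm in diameter from 18 to 42 mm above the underside, round head 28 mm in diameter from 42 to 54 mm. Origin at the centre of the underside, z up along the handle. Starts upright under the shelf.
- reacher: Reacher (pick-up tool), 180 g, 330 long, lying flat, balanced at its grip. Origin under the middle of the grip; x points to the jaws, z up. From x = -90 to 68 it is a handle 48 wide (y -24 to 24) and 34 high: pommel, grip (x -40 to 40), nose. Then a tube 12 mm in diameter at z = 17, a crosshead 56 wide at x 172 to 188, and two jaws.
- reacher_grip (a point): Middle of the reacher's grip, 17 mm above its underside; axes as the reacher's. To be pinched across y from above: the fixed bar is on the +y side (y 10 to 24), the sliding trigger bar on the -y side (x -40 to 40, y -24 to -12, z 2 to 32 of the reacher).
- reacher_jaws (a point): Centre between the reacher's jaws, 220 mm ahead of the reacher's origin along its x and 17 mm above its underside. Jaws: two upright rubber plates, x from 190 to 240 mm, 16 high (z 9 to 25), 40 mm apart when the trigger is free, outer faces 52 mm apart; they close evenly from both sides to 8 mm.
- trigger (a joint): Travel of the reacher's trigger towards the fixed bar, 0 (free) to 0.016 m (jaws 8 mm apart); each jaw moves in by as much. On a stamp's neck it stops at about 0.010. Its spring yields only above 12 N and needs 15 N at full travel: a pinch of 7 to 10 N holds the reacher with open jaws, 25 to 40 N closes them firmly; it springs back.
- tray: Fixed grey stamp tray, 168 x 168 outside, floor 4 mm thick, walls 4 mm thick and 12 mm high above the desk (inside 160 x 160). Origin at the centre of its underside; x points from its near wall (towards the robot) to its far wall, z up. Behind the far wall (x 84 to 88) stands a label plate 110 wide, 130 high.
- label (a point): Middle of the barcode label (70 wide, 40 high) on the label plate, on the face towards the tray and the robot, at x = 83, y = 0, z = 100 mm of the tray; it faces along the tray's -x; axes as the tray's.
- scanner: Hand barcode scanner, always on, 130 g, 138 mm long, lying flat. Origin under it; x points out of its window (the reading direction), z up. Body 30 wide, 34 high from x = -68 to 32, to be held there; head 46 wide, 36 high from x = 30 to 70.
- scanner_window (a point): Middle of the scanner's window, 70 mm ahead of the scanner's origin and 18 mm above its underside; x is the reading direction. It reads a label 4 to 13 cm ahead.
- mat: Fixed green desk mat, 220 (x) x 740 (y) x 2 mm thick; origin at the centre of its underside. Reacher and scanner lie on it.
- calculator: Desk calculator, 160 x 110 x 24, to be left alone. Origin under its centre.
- mug: White mug, 76 in diameter, 90 high, to be left alone. Origin under its centre.
- tape_box: Small cardboard box, 70 x 50 x 45, to be left alone. Origin under its centre.
Not all that is in view belongs to the job. There is more than one size of the scanner; the job needs the larger.

How it is judged:
On the way, in this order (a step that is already met when the one before it is completed fails the run):
1. A stamp is gripped in the reacher's squeezed jaws and lifted off the desk under the shelf (value of joint trigger between 0.006 and 0.0135 m and ((contact force between reacher and stamp0 above 2 N and x of stamp0 in the frame of shelf above 0.015 m and y of stamp0 in the frame of shelf between -0.197 and 0.197 m and z of stamp0 in the frame of shelf above 0.004 m) or (contact force between reacher and stamp1 above 2 N and x of stamp1 in the frame of shelf above 0.015 m and y of stamp1 in the frame of shelf between -0.197 and 0.197 m and z of stamp1 in the frame of shelf above 0.004 m) or (contact force between reacher and stamp2 above 2 N and x of stamp2 in the frame of shelf above 0.015 m and y of stamp2 in the frame of shelf between -0.197 and 0.197 m and z of stamp2 in the frame of shelf above 0.004 m) or (contact force between reacher and stamp3 above 2 N and x of stamp3 in the frame of shelf above 0.015 m and y of stamp3 in the frame of shelf between -0.197 and 0.197 m and z of stamp3 in the frame of shelf above 0.004 m))), for 0.2 s.
2. Every stamp stands in the tray (x of stamp0 in the frame of tray between -0.075 and 0.075 m and y of stamp0 in the frame of tray between -0.075 and 0.075 m and z of stamp0 in the frame of tray between -0.002 and 0.01 m and angle between each of stamp0, stamp1, stamp2, stamp3's own z axis and vertical below 0.2 rad and x of stamp1 in the frame of tray between -0.075 and 0.075 m and y of stamp1 in the frame of tray between -0.075 and 0.075 m and z of stamp1 in the frame of tray between -0.002 and 0.01 m and x of stamp2 in the frame of tray between -0.075 and 0.075 m and y of stamp2 in the frame of tray between -0.075 and 0.075 m and z of stamp2 in the frame of tray between -0.002 and 0.01 m and x of stamp3 in the frame of tray between -0.075 and 0.075 m and y of stamp3 in the frame of tray between -0.075 and 0.075 m and z of stamp3 in the frame of tray between -0.002 and 0.01 m), for 0.3 s.
3. With every stamp in the tray, the scanner is held still, aimed at the middle of the label (within 15 mm, 4 to 13 cm away, within 17 degrees of square) for a second (all of step 2 and x of label in the frame of scanner_window between 0.04 and 0.13 m and y of label in the frame of scanner_window between -0.015 and 0.015 m and z of label in the frame of scanner_window between -0.015 and 0.015 m and angle between the x axis of scanner_window and the x axis of tray, either way round below 0.3 rad and x of scanner_window in the frame of tray below 0.06 m and linear speed of scanner below 0.03 m/s and angular speed of scanner below 0.2 rad/s), for 1 s.
At the end, for the whole second after the job is handed in: Every stamp stands upright (within 11 degrees) on the tray's floor, at rest; the reacher and the scanner lie flat on the mat, their origins above it, released and at rest (all of step 2 and linear speed of each of stamp0, stamp1, stamp2, stamp3, reacher, scanner below 0.02 m/s and x of reacher in the frame of mat between -0.11 and 0.11 m and y of reacher in the frame of mat between -0.37 and 0.37 m and z of reacher in the frame of mat between -0.004 and 0.008 m and angle between each of reacher, scanner's own z axis and vertical below 0.15 rad and x of scanner in the frame of mat between -0.11 and 0.11 m and y of scanner in the frame of mat between -0.37 and 0.37 m and z of scanner in the frame of mat between -0.004 and 0.008 m and value of joint trigger below 0.002 m); the robot touches nothing.
It fails at once if the calculator is pushed more than 3 cm (distance of calculator from where it was at the start of the episode above 0.03 m).
It fails at once if the mug is pushed more than 3 cm (distance of mug from where it was at the start of the episode above 0.03 m).
It fails at once if the cardboard box is pushed more than 3 cm (distance of tape_box from where it was at the start of the episode above 0.03 m).
Of stamp0, stamp1, stamp2, stamp3 only 2 to 4 are there at a start; the rules pass over those that are not, and their reading is None.
At some moment in a run one of stamp0, stamp1, stamp2, stamp3 may be knocked a few centimetres aside while the robot is not near it.
It also fails if it takes over 210 s, if anything falls off the work surface, if the arm or the gripper's body presses on something with over 40 N, if the wrist force passes 120 N, or if a joint passes its speed limit or range.

## Working session

There is one attempt and no reset: what is moved stays moved. The work goes in short steps, each a Python script; the robot and the scene stay as the last script left them, time stands still between calls to the robot, and variables do not carry over. Pictures are saved under pics/ and viewed, and the job is handed in when it is done.

```bash
ls -la; mkdir -p pics; cat > h.py <<'E'
import numpy as np, cv2
from workcell import r
from scipy.spatial.transform import Rotation as R
def snap(name,fn=None):
    s=r.snapshot(name)
    if fn: cv2.imwrite('pics/'+fn+'.png',s['img'][:,:,::-1])
    return s
E
python3 - <<'E'
from h import *
o=r.observe(); print(o)
for n in ['scene','top','wrist']:
    s=snap(n,n+'0'); print(n,s['mtx'],s['D'],s.get('T',s.get('T_tool_cam')))
E
```

```text
total 12
drwxr-xr-x  3 agent agent 4096 Dec  7 13:41 .
drwxr-xr-x 23 root  root  4096 Dec  7 13:41 ..
drwxr-xr-x  2 agent agent 4096 Dec  7 13:41 pics
{'t': 0.0, 'joints': array([-1.22890626,  0.32182407, -0.07007906,  1.45167088,  0.02259271,
        1.37075812, -0.0568929 ]), 'joint_vel': array([ 1.74498322e-03, -1.19392290e-03,  1.41211595e-03, -1.98839980e-03,
       -2.27730943e-04,  1.74736026e-03, -9.75328792e-05]), 'tau': array([-8.50683500e-05, -4.91277266e+01, -4.03877953e-01, -3.12524557e+01,
       -6.39783195e-02,  4.38311999e-02,  1.76490903e-04]), 'ee_pos': array([0.20914259, 0.61486531, 0.22146281]), 'orientation': array([-0.41213847,  0.57539341,  0.41131582,  0.57435495]), 'contact_force': array([-1.74594644, -0.45760095, -0.08747845]), 'torque': array([0.03091478, 0.025535  , 0.00733894]), 'opening': 0.08680878464819}
scene [[470.27872291   0.         261.60813241]
 [  0.         470.27872291 196.76289369]
 [  0.           0.           1.        ]] [-0.17338061  0.          0.          0.          0.        ] [[ 0.86456691 -0.28048655  0.41695486  1.08481447]
 [ 0.
[... 300 characters left out ...]
 0.        0.        0.       ] [[-0.01473311  0.99261767 -0.12038726  0.35582688]
 [-0.99986568 -0.01549009 -0.00535445 -0.03478536]
 [-0.00717973  0.1202922   0.99271257  1.31270742]
 [ 0.          0.          0.          1.        ]]
wrist [[268.0869846    0.         254.55098585]
 [  0.         268.0869846  188.48005305]
 [  0.           0.           1.        ]] [-0.01302353  0.          0.          0.          0.        ] [[-1.34133722e-03  2.55934967e-01 -9.66693071e-01 -1.61989181e-01]
 [-5.56802974e-04  9.66693600e-01  2.55935879e-01  6.97466315e-02]
 [ 9.99998945e-01  8.81553899e-04 -1.15415676e-03 -1.13953788e-04]
 [ 0.00000000e+00  0.00000000e+00  0.00000000e+00  1.00000000e+00]]
```

View pics/scene0.png

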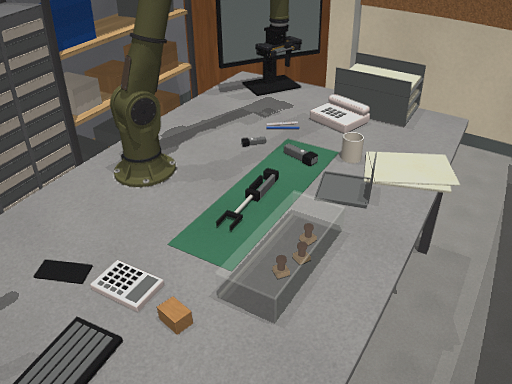

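View pics/top0.png

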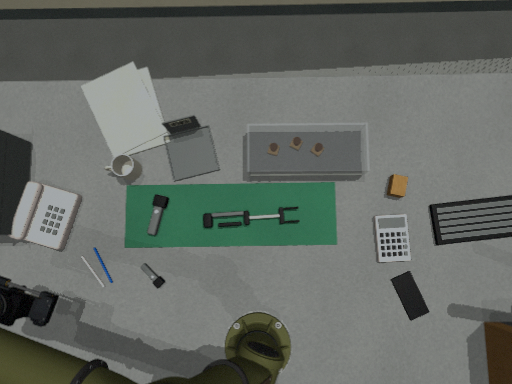

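View pics/wrist0.png

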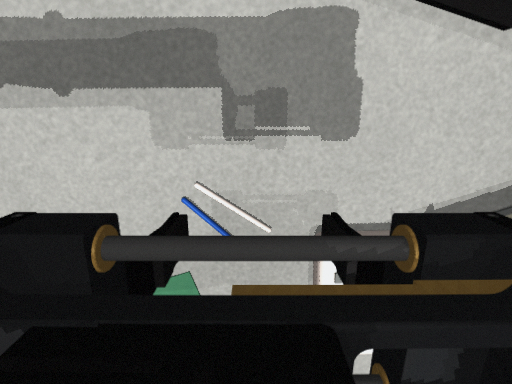

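The scene and top views agree on these positions in the top image:
- **Stamps:** three, under the shelf, near (273,148), (296,142) and (318,149).
- **Reacher:** on the mat, pommel at (207,220), jaws at (290,215).
- **Scanners:** the large one near (158,213), the small decoy near (152,275).
- **Tray:** near (192,153), with the label plate at (182,125).

Next I'll zoom in and measure.

```bash
cat >> h.py <<'E'
def ray(s,uv,T=None):
    T=s['T'] if T is None else T
    p=cv2.undistortPoints(np.array([[uv]],float),s['mtx'],np.array(s['D'])).ravel()
    d=T[:3,:3]@np.array([p[0],-p[1],-1.]); return T[:3,3],d/np.linalg.norm(d)
def onplane(s,uv,z,T=None):
    o,d=ray(s,uv,T); return o+d*(z-o[2])/d[2]
def proj(s,P,T=None):
    T=s['T'] if T is None else T
    P=np.atleast_2d(P); c=(P-T[:3,3])@T[:3,:3]; c=c*[1,-1,-1]
    return cv2.projectPoints(c,np.zeros(3),np.zeros(3),s['mtx'],np.array(s['D']))[0][:,0]
E
python3 - <<'E'
from h import *
im=cv2.imread('pics/top0.png'); 
c=im[110:260,110:380]; cv2.imwrite('pics/topcrop.png',cv2.resize(c[:,:150],None,fx=5,fy=4*1.0,interpolation=cv2.INTER_CUBIC)[:600,:800])
cv2.imwrite('pics/topcropR.png',cv2.resize(im[110:260,190:380],None,fx=4,fy=4,interpolation=cv2.INTER_CUBIC))
cv2.imwrite('pics/topcropL.png',cv2.resize(im[80:260,70:240],None,fx=3.3,fy=3.3,interpolation=cv2.INTER_CUBIC))
im=cv2.imread('pics/scene0.png')
cv2.imwrite('pics/scenecrop.png',cv2.resize(im[125:325,165:395],None,fx=3,fy=3,interpolation=cv2.INTER_CUBIC))
E
```

```text
(no output)
```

View pics/topcropR.png

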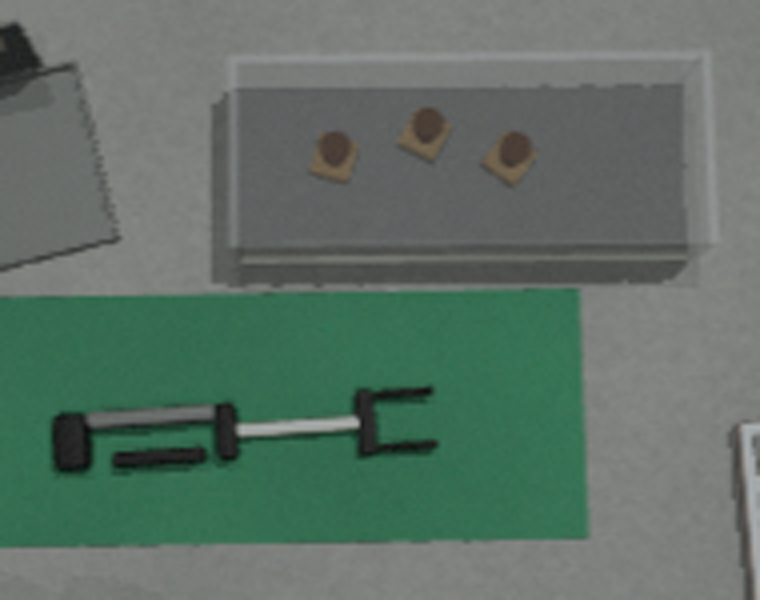

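View pics/topcropL.png

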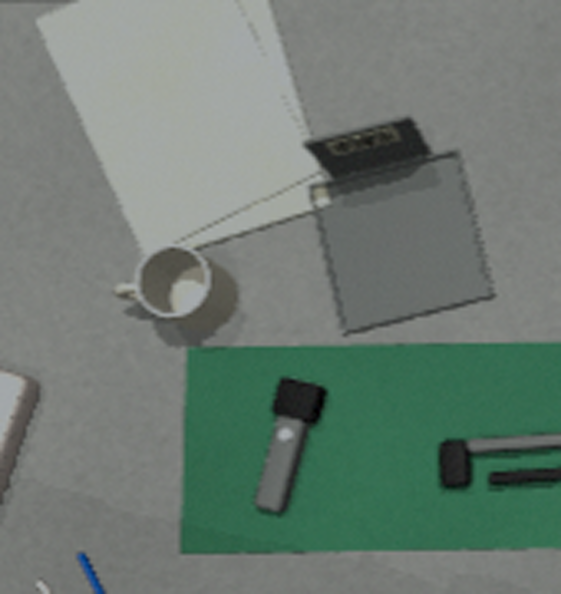

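View pics/scenecrop.png

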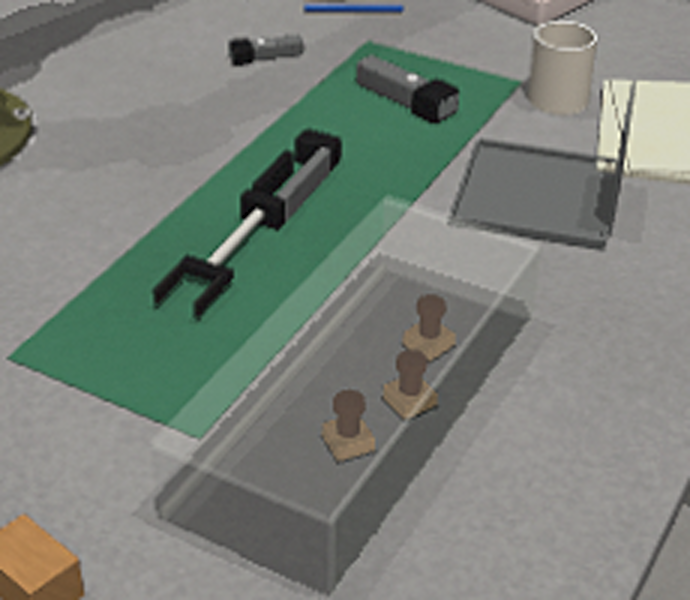

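```bash
python3 - <<'E'
from h import *
import types
s=snap('top'); sc=snap('scene')
np.savez('cal.npz',tm=s['mtx'],tD=s['D'],tT=s['T'])
def R_(u,v): return (190+(u+.5)/4-.5,110+(v+.5)/4-.5)
def L_(u,v): return (70+(u+.5)/3.3-.5,80+(v+.5)/3.3-.5)
pr=lambda n,p: print(n,np.round(p,4))
for n,uv,z in [('shelfFL',(232,246),.091),('FR',(718,243),.091),('BL',(230,57),.091),('BR',(711,53),.091)]: pr(n,onplane(s,R_(*uv),z))
for n,uv,z in [('lipL',(242,258),.01),('lipR',(686,255),.01),('matTR',(580,290),.002),('matBR',(588,539),.002)]: pr(n,onplane(s,R_(*uv),z))
for n,uv,z in [('matTL',(188,347),.002),('matBL',(181,553),.002),('trayNL',(345,333),.012),('trayNR',(494,296),.012),('trayFL',(312,186),.012),('trayFR',(460,153),.012),('plateTL',(305,145),.13),('plateTR',(411,119),.13),('mugrim',(172,282),.09)]: pr(n,onplane(s,L_(*uv),z))
hsv=cv2.cvtColor(s['img'],cv2.COLOR_RGB2HSV)
# stamps
def blobs(s,m,roi,mn=8):
    q=np.zeros_like(m); x0,y0,x1,y1=roi; q[y0:y1,x0:x1]=m[y0:y1,x0:x1]
    n,l,st,c=cv2.connectedComponentsWithStats(q.astype(np.uint8)); return [(c[i],st[i,4]) for i in range(1,n) if st[i,4]>=mn]
for cam,roi in ((s,(250,125,365,175)),(sc,(220,200,345,320))):
    h=cv2.cvtColor(cam['img'],cv2.COLOR_RGB2HSV).astype(int)
    wood=(h[...,1]>50)&((h[...,0]<25)|(h[...,0]>170))
    dark=wood&(h[...,2]<95)
    for b in blobs(cam,wood,roi): print('all',b)
    for b in blobs(cam,dark,roi):
        print('dark',b,onplane(cam,b[0],.054)); 
    print(h[144:152:2,270:280:2] if cam is s else '')
# reacher: dark/gray on mat
g=(hsv[...,1]<60)|(hsv[...,2]<60)
for b in blobs(s,g,(128,186,333,245),20): print('mat',b,onplane(s,b[0],.03))
for n,uv in [('crosshead',(366,422)),('pommel',(71,442)),('nose',(226,432)),('jawA tip',(432,390)),('jawB tip',(436,444)),('jawA base',(366,395)),('trigL',(113,460)),('trigR',(206,455))]: pr(n,onplane(s,R_(*uv),.03))
for n,uv,z in [('scanHeadFront',(303,380),.036),('scanHeadCtr',(300,402),.038),('scantail',(270,512),.036),('sFL',(281,380),.038),('sFR',(325,388),.038)]: pr(n,onplane(s,L_(*uv),z))
E
```

```text
shelfFL [0.5827 0.0222 0.091 ]
FR [ 0.5787 -0.3805  0.091 ]
BL [0.7445 0.0223 0.091 ]
BR [ 0.7409 -0.3825  0.091 ]
lipL [0.5868 0.0172 0.01  ]
lipR [ 0.5832 -0.3748  0.01  ]
matTR [ 0.5547 -0.2818  0.002 ]
matBR [ 0.336  -0.2804  0.002 ]
matTL [0.5567 0.4567 0.002 ]
matBL [0.3371 0.4576 0.002 ]
trayNL [0.5677 0.2854 0.012 ]
trayNR [0.6053 0.1259 0.012 ]
trayFL [0.7297 0.3234 0.012 ]
trayFR [0.764  0.1628 0.012 ]
plateTL [0.7376 0.2985 0.13  ]
plateTR [0.7625 0.1936 0.13  ]
mugrim [0.6099 0.4418 0.09  ]
all (array([295.89215686, 142.71568627]), np.int32(102))
all (array([273.15, 148.84]), np.int32(100))
all (array([317.19811321, 148.76415094]), np.int32(106))
dark (array([296.5       , 140.76923077]), np.int32(52)) [ 0.69321804 -0.1459817   0.054     ]
dark (array([273.31481481, 146.7962963 ]), np.int32(54)) [ 0.67326858 -0.0655604   0.054     ]
dark (array([318.03571429, 146.96428571]), np.int32(56)) [ 0.67009745 -0.21953866  0.054     ]
[[[ 16  72  92]
  [  8  68  75]
  [ 15  78  72]
  [ 12  50  77]
  [ 60   5 100]]

 [[ 11  68  79]
  [ 13  63  73]
  [ 13  60  76]
  [ 10  70  77]
  
[... 572 characters left out ...]
54     ]

mat (array([156.91428571, 213.25714286]), np.int32(455)) [0.45167304 0.33891859 0.03      ]
mat (array([245.4003268 , 216.46078431]), np.int32(612)) [0.43595754 0.03418872 0.03      ]
mat (array([229.35714286, 224.        ]), np.int32(98)) [0.41093619 0.08945839 0.03      ]
crosshead [ 0.4387 -0.0887  0.03  ]
pommel [0.4254 0.165  0.03  ]
nose [0.4319 0.0317 0.03  ]
jawA tip [ 0.4654 -0.146   0.03  ]
jawB tip [ 0.4189 -0.1482  0.03  ]
jawA base [ 0.4619 -0.0891  0.03  ]
trigL [0.4094 0.1289 0.03  ]
trigR [0.4125 0.0491 0.03  ]
scanHeadFront [0.5147 0.3227 0.036 ]
scanHeadCtr [0.4914 0.3249 0.038 ]
scantail [0.378  0.3543 0.036 ]
sFL [0.5148 0.3451 0.038 ]
sFR [0.5057 0.299  0.038 ]
```

```bash
cat >> h.py <<'E'
def toolR(yaw,tilt=0.,flip=False):
    """tool for reacher pointing along yaw: tool x down (leaning by tilt: fingers point back -x for tilt>0), tool z = +-reacher y"""
    c,s=np.cos(yaw),np.sin(yaw)
    fx=np.array([c,s,0]); ry=np.array([-s,c,0])
    x=-np.array([0,0,1])*np.cos(tilt)-fx*np.sin(tilt)
    z=-ry if flip else ry
    return R.from_matrix(np.column_stack([x,np.cross(z,x),z]))
E
python3 - <<'E'
from h import *
o=r.observe(); print(R.from_quat(o['orientation']).as_matrix().round(2))
for y in (-.05,-.15,-.22):
  for tilt in (-.5,-.3,0,.3,.5,.7):
    for flip in (False,True):
      row=[]
      for yaw in (0,):
       for z in (.03,.1):
        ok=[x for x in np.arange(.2,.6,.02) if r.solve_ik([x,y,z],toolR(yaw,tilt,flip).as_quat()) is not None]
        row.append((z,round(min(ok),2),round(max(ok),2)) if ok else None)
      print(y,tilt,flip,row)
E
```

```text
[[-0.   -0.95  0.32]
 [-0.    0.32  0.95]
 [-1.   -0.   -0.  ]]
-0.05 -0.5 False [(0.03, np.float64(0.5), np.float64(0.58)), (0.1, np.float64(0.48), np.float64(0.58))]
-0.05 -0.5 True [(0.03, np.float64(0.5), np.float64(0.58)), (0.1, np.float64(0.48), np.float64(0.58))]
-0.05 -0.3 False [(0.03, np.float64(0.42), np.float64(0.58)), (0.1, np.float64(0.42), np.float64(0.58))]
-0.05 -0.3 True [(0.03, np.float64(0.42), np.float64(0.58)), (0.1, np.float64(0.42), np.float64(0.58))]
-0.05 0 False [(0.03, np.float64(0.3), np.float64(0.58)), (0.1, np.float64(0.32), np.float64(0.58))]
-0.05 0 True [(0.03, np.float64(0.3), np.float64(0.58)), (0.1, np.float64(0.32), np.float64(0.58))]
-0.05 0.3 False [(0.03, np.float64(0.2), np.float64(0.58)), (0.1, np.float64(0.2), np.float64(0.58))]
-0.05 0.3 True [(0.03, np.float64(0.2), np.float64(0.58)), (0.1, np.float64(0.2), np.float64(0.58))]
-0.05 0.5 False [(0.03, np.float64(0.2), np.float64(0.58)), (0.1, np.float64(0.2), np.float64(0.58))]
-0.05 0.5 True [(0.03, np.float64(0.2), np.float64(0.58)), (0.1, np.float64(0.2), np.float64(0.58))]
-0.05 0.7 Fal
[... 1945 characters left out ...]
rue [(0.03, np.float64(0.22), np.float64(0.58)), (0.1, np.float64(0.24), np.float64(0.58))]
-0.22 0.3 False [(0.03, np.float64(0.2), np.float64(0.58)), (0.1, np.float64(0.2), np.float64(0.58))]
-0.22 0.3 True [(0.03, np.float64(0.2), np.float64(0.58)), (0.1, np.float64(0.2), np.float64(0.58))]
-0.22 0.5 False [(0.03, np.float64(0.2), np.float64(0.58)), (0.1, np.float64(0.2), np.float64(0.58))]
-0.22 0.5 True [(0.03, np.float64(0.2), np.float64(0.58)), (0.1, np.float64(0.2), np.float64(0.58))]
-0.22 0.7 False [(0.03, np.float64(0.2), np.float64(0.58)), (0.1, np.float64(0.2), np.float64(0.58))]
-0.22 0.7 True [(0.03, np.float64(0.2), np.float64(0.58)), (0.1, np.float64(0.2), np.float64(0.58))]
```

```bash
python3 - <<'E'
from h import *
for flip in (False,True):
  for p,yaw in (((.429,.091,.01),-1.518),((.429,.091,.15),-1.518),((.45,.0,.1),-.8),((.33,-.22,.1),0),((.33,-.066,.1),0),((.45,-.15,.03),0),((.48,.18,.03),.23),((.41,.16,.03),.23)):
    q=r.solve_ik(p,toolR(yaw,.2,flip).as_quat()); print(flip,p,yaw,None if q is None else np.round(q,2))
# scanner held vertically with tool z across scanner y, at scan pose and on mat
for flip in (False,True):
  for p,yaw in (((.45,.335,.03),.257),((.62,.21,.11),.23),((.62,.21,.2),.23)):
    q=r.solve_ik(p,toolR(yaw,0,flip).as_quat()); print('sc',flip,p,yaw,None if q is None else np.round(q,2))
E
```

```text
False (0.429, 0.091, 0.01) -1.518 [-0.7   0.11  0.62  2.21 -0.35  0.86  0.21]
False (0.429, 0.091, 0.15) -1.518 [-0.66 -0.12  0.53  2.08 -0.15  1.15 -0.02]
False (0.45, 0.0, 0.1) -0.8 [-0.64  0.14  0.74  1.99 -0.23  1.22  0.98]
False (0.33, -0.22, 0.1) 0 [-0.76 -0.    1.22  2.09  0.1   1.23  1.99]
False (0.33, -0.066, 0.1) 0 [-0.65 -0.14  0.71  2.19  0.11  1.26  1.57]
False (0.45, -0.15, 0.03) 0 [-0.47  0.38  0.81  1.95 -0.23  1.13  2.02]
False (0.48, 0.18, 0.03) 0.23 [-0.59  0.37  0.24  1.83 -0.12  1.16  1.5 ]
False (0.41, 0.16, 0.03) 0.23 [-0.64  0.23  0.26  2.01 -0.1   1.11  1.47]
True (0.429, 0.091, 0.01) -1.518 None
True (0.429, 0.091, 0.15) -1.518 None
True (0.45, 0.0, 0.1) -0.8 [-0.92  0.19  1.07  1.99 -0.3   1.23 -2.09]
True (0.33, -0.22, 0.1) 0 [-0.41  0.01  0.86  2.09  0.09  1.23 -1.15]
True (0.33, -0.066, 0.1) 0 [-0.66 -0.15  0.72  2.19  0.11  1.26 -1.57]
True (0.45, -0.15, 0.03) 0 [-0.53  0.4   0.89  1.95 -0.27  1.14 -1.08]
True (0.48, 0.18, 0.03) 0.23 [-0.8   0.39  0.5   1.84 -0.22  1.16 -1.55]
True (0.41, 0.16, 0.03) 0.23 [-0.85  0.24  0.49  2.02 -0.16  1.11 -1.61]
sc False (0.45, 0.335, 0.03) 0.257 [-0.75  0.31  0.07  1.88 -0.03  0.95  1.16]
sc False (0.62, 0.21, 0.11) 0.23 [-0.56  0.41  0.25  1.58 -0.1   1.17  1.51]
sc False (0.62, 0.21, 0.2) 0.23 [-0.57  0.34  0.26  1.48 -0.09  1.33  1.5 ]
sc True (0.45, 0.335, 0.03) 0.257 [-1.03  0.32  0.39  1.89 -0.15  0.96 -1.88]
sc True (0.62, 0.21, 0.11) 0.23 [-0.75  0.43  0.49  1.59 -0.22  1.17 -1.55]
sc True (0.62, 0.21, 0.2) 0.23 [-0.76  0.36  0.5   1.49 -0.18  1.34 -1.58]
```

```bash
python3 - <<'E'
from h import *
yaw=-1.518; o=np.array([.4293,.0910]); f=np.array([np.cos(yaw),np.sin(yaw)])
p=o-.004*f
q=toolR(yaw,.2).as_quat()
r.reach([*p,.16],q)
print(r.observe()['ee_pos'])
print(r.move_l([*p,.05]), r.move_l([*p,.009],velocity=.05,f_stop=6))
b=r.observe(); print(b['ee_pos'],b['contact_force'])
for op in (.055,.050,.048,.046,.045):
    r.command_gripper(op); b=r.observe(); print(op,b['opening'],b['contact_force'].round(1))
snap('top','top1');snap('scene','scene1');snap('wrist','wrist1')
print(r.observe()['t'])
E
```

```text
[0.42928329 0.09625999 0.16019578]
False False
[0.42938587 0.09499375 0.00919192] [ 1.07837019 -0.99581541 -0.21016259]
0.055 0.05522498183872693 [-0.4  0.5  0.3]
0.05 0.050192112042835066 [ 0.1 -0.6  0.2]
0.048 0.04776719334569767 [-1.2 -0.9  1.9]
0.046 0.04631287546175043 [ 0.5  0.5 -0.9]
0.045 0.04550145127644189 [ 1.   0.8 -0.5]
6.3917
```

```bash
python3 - <<'E'
from h import *
yaw=-1.518
b=r.observe(); p=b['ee_pos']
r.move_l([p[0],p[1],.10],velocity=.1)
b=r.observe(); print(b['ee_pos'],b['contact_force'],b['opening'])
s=snap('top','top2');c=snap('scene','scene2')
for n,s0,ro in (('top2',s,(190,110,380,260)),('scene2',c,(150,100,400,290))):
    im=cv2.imread(f'pics/{n}.png')[ro[1]:ro[3],ro[0]:ro[2]]; cv2.imwrite(f'pics/{n}c.png',cv2.resize(im,None,fx=3,fy=3,interpolation=cv2.INTER_CUBIC))
E
```

```text
[0.42853279 0.09482417 0.09933499] [ 0.14021316  0.84729739 -0.9420813 ] 0.04507997991593401
```

View pics/top2c.png

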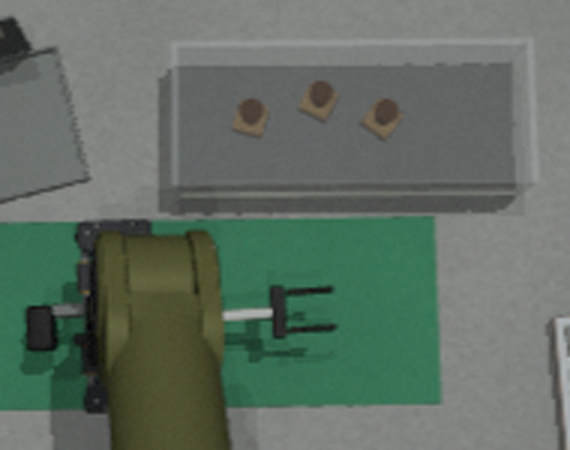

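View pics/scene2c.png

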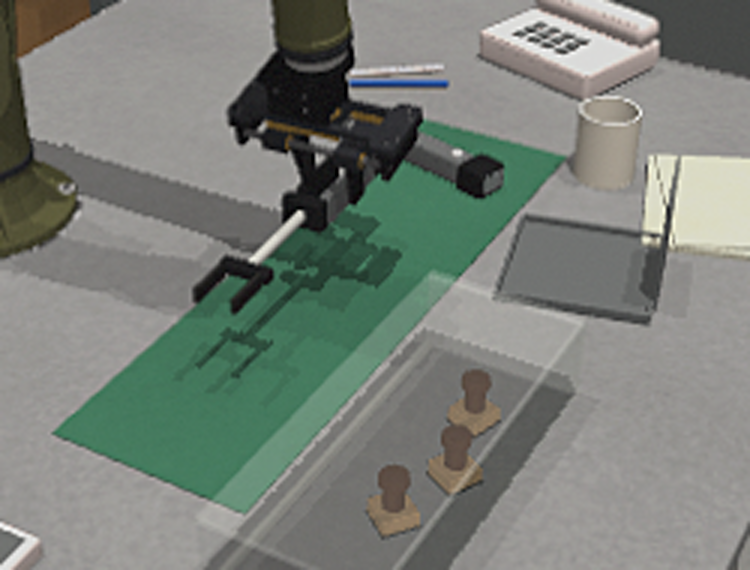

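```bash
cat >> h.py <<'E'
TILT=.2
def tcp_for(jx,jy,yaw,under,op):
    """TCP so that jaw centre is at (jx,jy), reacher underside at z=under"""
    f=np.array([np.cos(yaw),np.sin(yaw)]); n=np.array([-f[1],f[0]])
    p=np.array([jx,jy])-.224*f-n*(op/2-.024)
    return [*p,under+.007]
def crop(fn,ro,k=3):
    im=cv2.imread(f'pics/{fn}.png')[ro[1]:ro[3],ro[0]:ro[2]]; cv2.imwrite(f'pics/{fn}c.png',cv2.resize(im,None,fx=k,fy=k,interpolation=cv2.INTER_CUBIC))
E
python3 - <<'E'
from h import *
b=r.observe(); p=b['ee_pos']
r.move_l([p[0],p[1],.17],velocity=.15)
q=toolR(0,TILT).as_quat()
t=tcp_for(.53,-.146,0,.15,.038)
r.reach(t,q)
t=tcp_for(.53,-.146,0,.0135,.038)
print(r.move_l(t,velocity=.12,f_stop=8))
b=r.observe(); print(t,b['ee_pos'],b['opening'],b['joints'].round(2),b['t'])
snap('top','top3');snap('scene','scene3')
crop('top3',(190,110,380,290));crop('scene3',(150,130,400,320))
E
```

```text
False
[np.float64(0.30600000000000005), np.float64(-0.141), 0.0205] [ 0.30651562 -0.14106108  0.02087689] 0.04529822430583197 [-0.63  0.01  0.94  2.28  0.06  1.05  1.85] 10.9667
```

View pics/top3c.png

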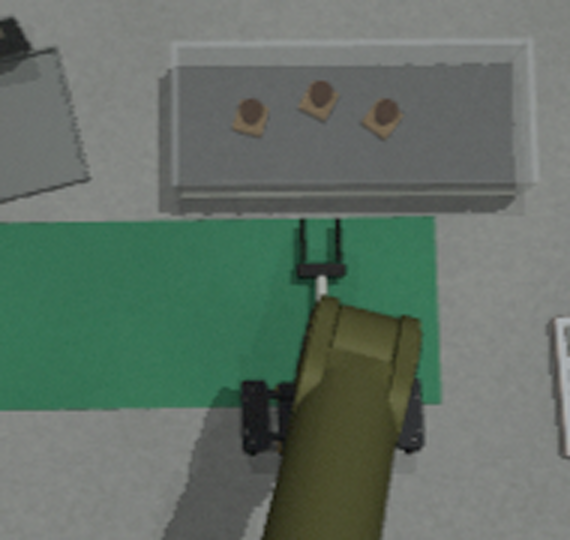

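View pics/scene3c.png

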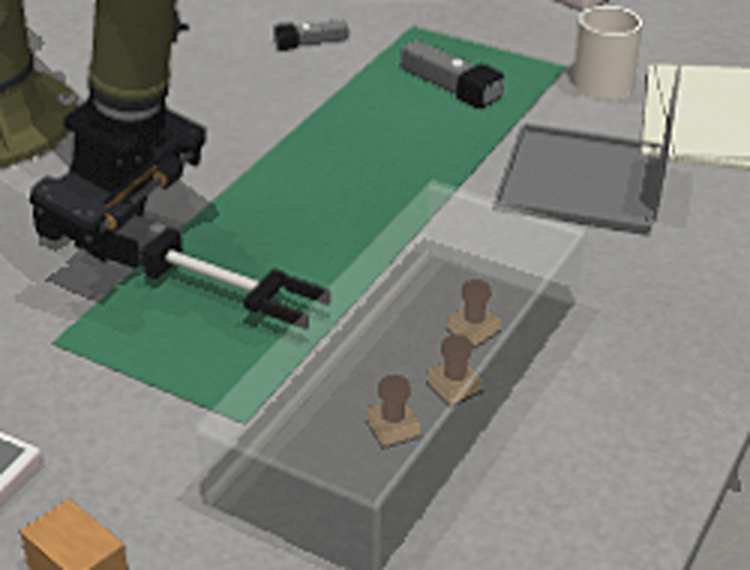

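```bash
python3 - <<'E'
from h import *
s=snap('top')
f=lambda u,v:(190+(u+.5)/3-.5,110+(v+.5)/3-.5)
for uv,z in (((303,219),.0385),((338,219),.0385),((321,270),.04),((320,92),.054),((251,110),.054),((386,111),.054)): print(onplane(s,f(*uv),z).round(4))
print(r.observe()['t'])
E
```

```text
[ 0.5496 -0.1235  0.0385]
[ 0.549  -0.1637  0.0385]
[ 0.4902 -0.1425  0.04  ]
[ 0.6948 -0.1454  0.054 ]
[ 0.6749 -0.0657  0.054 ]
[ 0.6711 -0.2206  0.054 ]
11.1167
```

```bash
cat >> h.py <<'E'
def fetch(sx,sy,yaw=0,tag='a'):
    q=toolR(yaw,TILT).as_quat(); f=np.array([np.cos(yaw),np.sin(yaw)])
    st=r.move_l(tcp_for(sx,sy,yaw,.0135,.038),velocity=.1,f_stop=6)
    b=r.observe(); print('in',st,b['ee_pos'].round(4),b['contact_force'].round(1))
    if st: return False
    snap('top',tag+'_in')
    r.command_gripper(.030)
    b=r.observe(); print('closed',b['opening'],b['contact_force'].round(1))
    return True
E
python3 - <<'E'
from h import *
print(fetch(.694,-.1455,0,'m'))
snap('top','top4');snap('scene','scene4')
crop('top4',(190,110,380,290));crop('scene4',(150,130,400,320))
E
```

```text
in False [ 0.4695 -0.1405  0.0205] [ 0.5  0.2 -2.2]
closed 0.03676536364809479 [ 0.1  0.8 -0.9]
True
```

View pics/top4c.png

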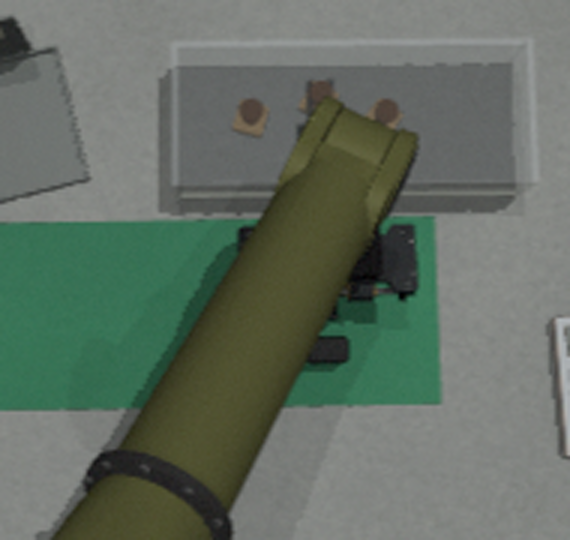

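View pics/scene4c.png

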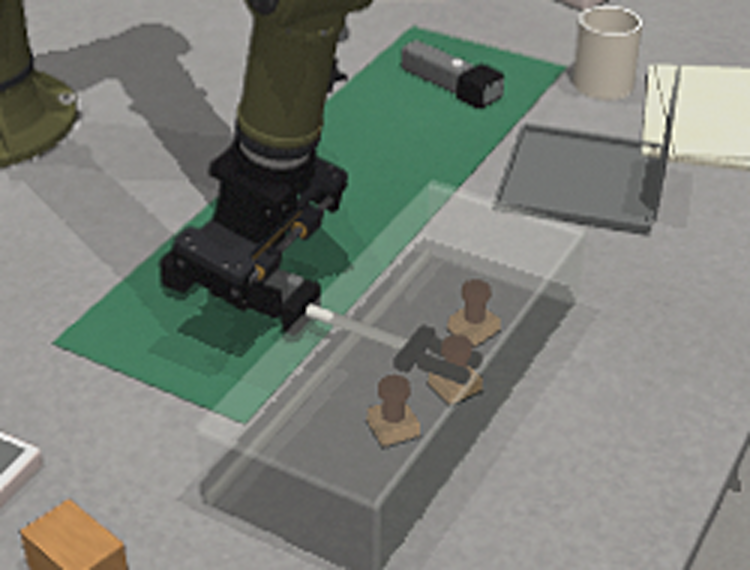

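```bash
cat >> h.py <<'E'
def bring_out(sx,sy,tag):
    r.move_l(tcp_for(sx,sy,0,.0335,.038),velocity=.05); r.hold(.4)
    b=r.observe(); print('lift',b['opening'],b['ee_pos'].round(4),b['contact_force'].round(1))
    snap('scene',tag+'_lift'); crop(tag+'_lift',(150,130,400,320))
    r.move_l(tcp_for(.525,sy,0,.0335,.038),velocity=.1)
    b=r.observe(); print('out',b['opening'])
    r.move_l(tcp_for(.525,sy,0,.10,.038),velocity=.12)
    snap('scene',tag+'_out'); crop(tag+'_out',(150,100,400,290)); print(b['t'])
E
python3 - <<'E'
from h import *
bring_out(.694,-.1455,'m')
E
```

```text
lift 0.03638359242108715 [ 0.4699 -0.1405  0.0404] [-0.1 -0.3 -1.8]
out 0.03656347079034114
16.2833
```

View pics/m_liftc.png

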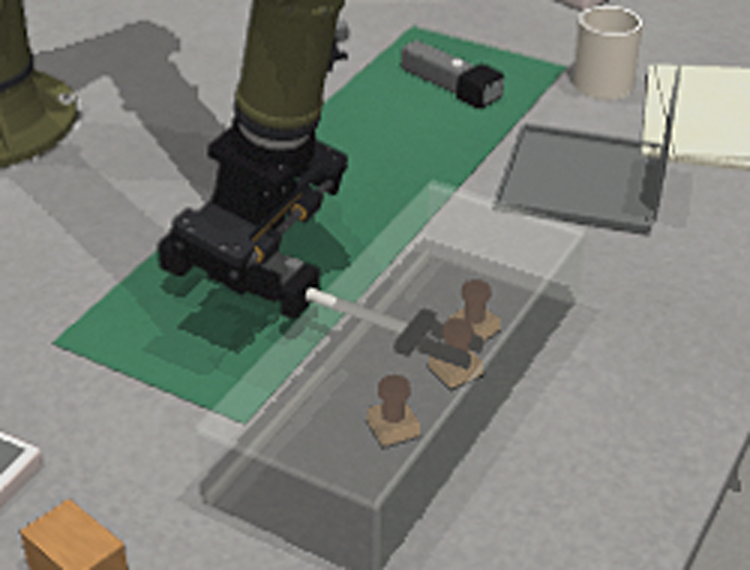

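View pics/m_outc.png

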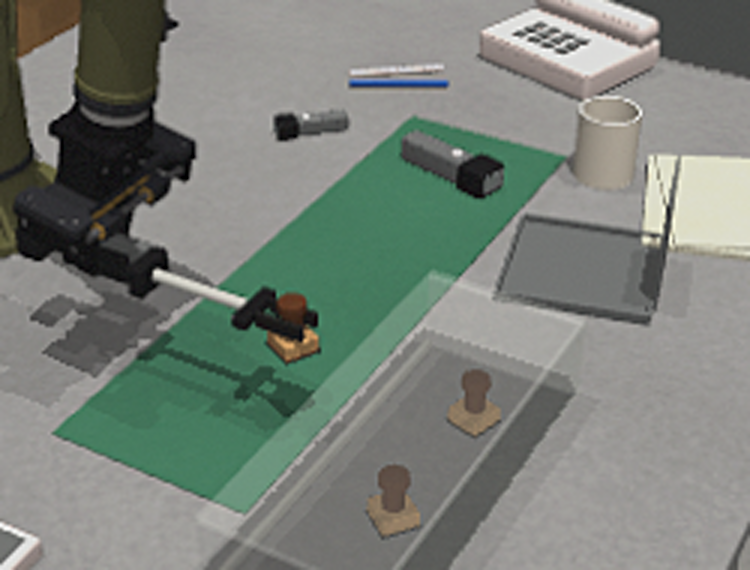

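```bash
cat >> h.py <<'E'
TC=np.array([.667,.2243]); TY=.23
def tw(x,y):
    c,s=np.cos(TY),np.sin(TY); return TC+np.array([c*x-s*y,s*x+c*y])
def place(tx,ty,sy,tag):
    q=toolR(TY,TILT).as_quat()
    r.move_l(tcp_for(.525,sy,0,.15,.038),velocity=.15)
    r.reach(tcp_for(*tw(tx,ty),TY,.14,.0365),q)
    r.move_l(tcp_for(*tw(tx,ty),TY,.04,.0365),velocity=.12)
    st=r.move_l(tcp_for(*tw(tx,ty),TY,.0165,.0365),velocity=.03,f_stop=4)
    b=r.observe(); print('down',st,b['ee_pos'].round(4),b['contact_force'].round(1))
    snap('scene',tag+'_dn'); crop(tag+'_dn',(250,80,450,230),4)
    print(b['t'])
def release(tag):
    r.command_gripper(.045); r.hold(.2)
    b=r.observe(); print('rel',b['opening'],b['contact_force'].round(1))
    f=np.array([np.cos(TY),np.sin(TY),0])
    p=b['ee_pos']; r.move_l(p-.09*f,velocity=.1)
    r.move_l(p-.09*f+[0,0,.09],velocity=.15)
    snap('scene',tag+'_rel'); crop(tag+'_rel',(250,80,450,230),4); snap('top',tag+'_relt'); crop(tag+'_relt',(100,90,370,250),2.5)
    print(r.observe()['t'])
E
python3 - <<'E'
from h import *
place(.03,.05,-.1455,'m')
E
```

```text
down False [0.4656 0.2344 0.0237] [-0.4  0.3 -1.1]
20.95
```

View pics/m_dnc.png

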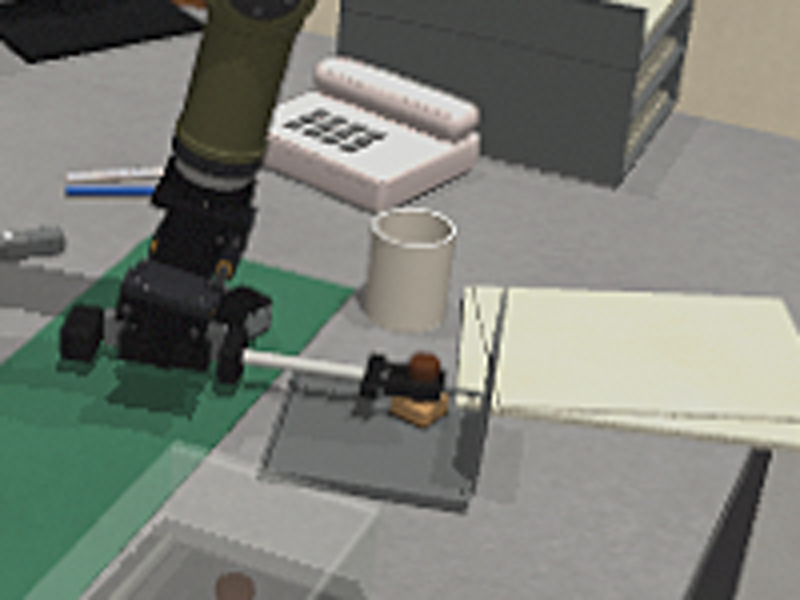

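```bash
python3 - <<'E'
from h import *
release('m')
E
```

```text
rel 0.045327861268691955 [-0.4  0.5 -2.3]
23.6
```

View pics/m_relc.png

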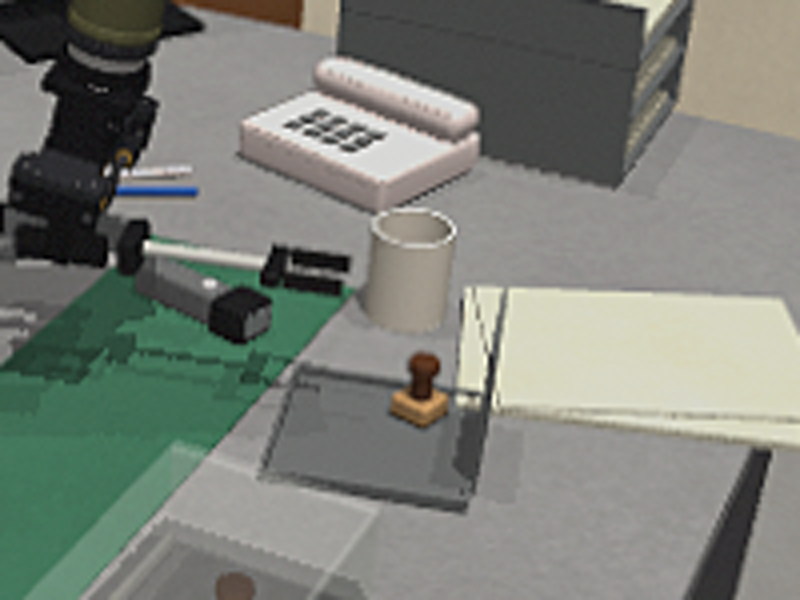

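View pics/m_reltc.png

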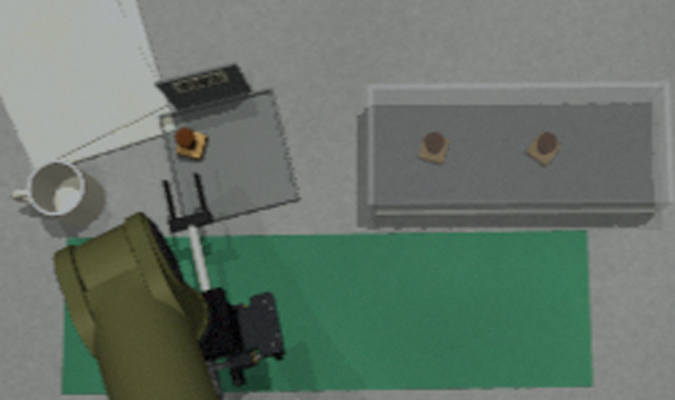

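```bash
cat >> h.py <<'E'
def stamps(roi=(250,120,365,175),z=.053):
    s=snap('top'); h=cv2.cvtColor(s['img'],cv2.COLOR_RGB2HSV).astype(int)
    m=((h[...,1]>50)&((h[...,0]<25)|(h[...,0]>170))&(h[...,2]<95))
    q=np.zeros(m.shape,np.uint8); x0,y0,x1,y1=roi; q[y0:y1,x0:x1]=m[y0:y1,x0:x1]
    n,l,st,c=cv2.connectedComponentsWithStats(q)
    return [(onplane(s,c[i],z)[:2].round(4),st[i,4]) for i in range(1,n) if st[i,4]>=15]
def goto_front(sy):
    b=r.observe(); p=b['ee_pos']
    r.move_l([p[0],p[1],.157],velocity=.15)
    r.reach(tcp_for(.525,sy,0,.15,.038),toolR(0,TILT).as_quat())
    r.move_l(tcp_for(.525,sy,0,.0135,.038),velocity=.12)
E
python3 - <<'E'
from h import *
print(stamps())
goto_front(-.0655)
print(stamps())
if fetch(.6725,-.0655,0,'l'): bring_out(.6725,-.0655,'l')
E
```

```text
[(array([ 0.6734, -0.0656]), np.int32(52)), (array([ 0.6704, -0.2199]), np.int32(52))]
[(array([ 0.6734, -0.0656]), np.int32(52)), (array([ 0.67, -0.22]), np.int32(52))]
in False [ 0.4479 -0.0605  0.0205] [ 0.7 -0.5 -2.7]
closed 0.03633417899838663 [ 0.5 -0.6 -1.2]
lift 0.03652241948077722 [ 0.4484 -0.0605  0.0403] [-0.3  1.3 -1.1]
out 0.03634530803157064
31.2083
```

View pics/l_outc.png

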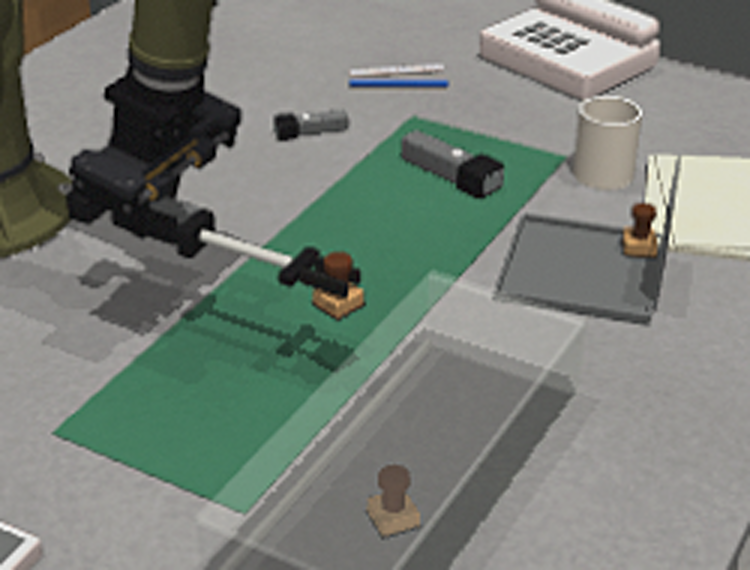

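```bash
python3 - <<'E'
from h import *
st=stamps((150,100,230,185),.058); print(st)
c,s=np.cos(TY),np.sin(TY)
for p,a in st: d=p-TC; print(c*d[0]+s*d[1],-s*d[0]+c*d[1])
snap('top','t5'); crop('t5',(130,90,260,190),5); snap('scene','s5'); crop('s5',(300,130,430,230),6)
E
```

```text
[(array([0.7077, 0.2922]), np.int32(68))]
0.05510789612475801 0.05683326301298281
```

View pics/t5c.png

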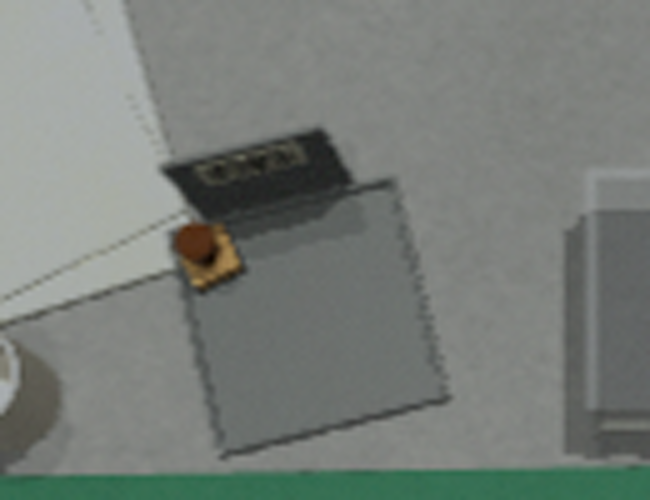

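View pics/s5c.png

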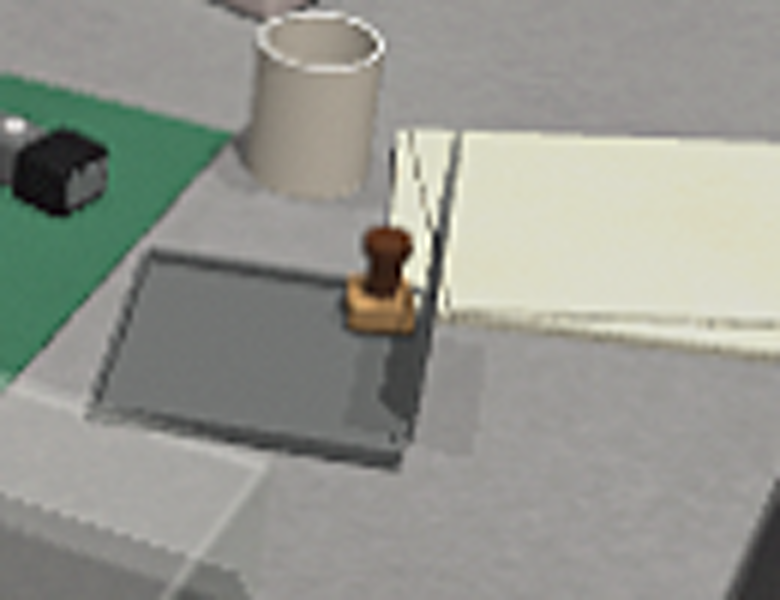

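The tray stamp was knocked into the far-left corner, at about tray (0.057, 0.058). It still stands upright and inside the limits: in the top crop the head is at (196,243) and the foot at (208,258), the same lean as before. I'll carry on and place the second stamp.

```bash
python3 - <<'E'
from h import *
place(.02,-.0,-.0655,'l')
release('l')
print(stamps())
E
```

```text
down False [0.4673 0.1834 0.0237] [-0.6 -0.4 -1.7]
35.65
rel 0.04515238142935756 [-0.2 -1.3 -1.3]
38.3
[(array([ 0.6703, -0.22  ]), np.int32(54))]
```

View pics/l_relc.png

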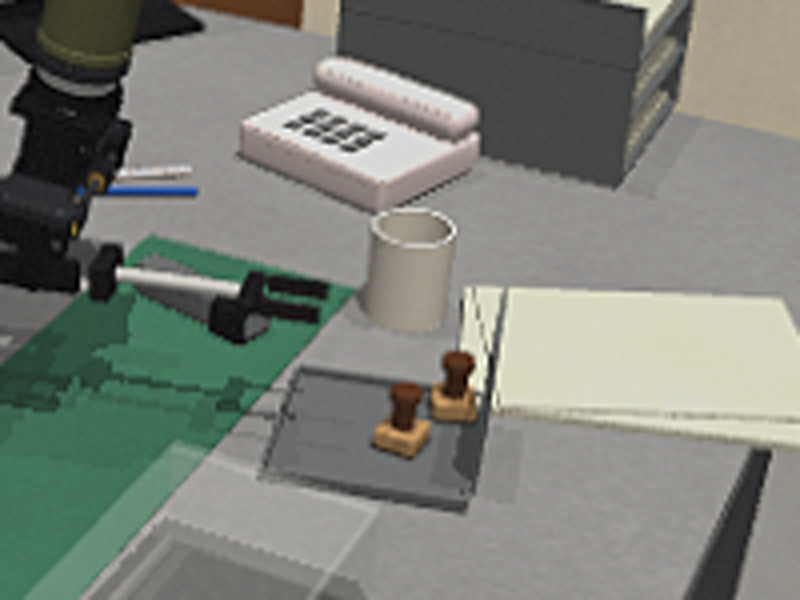

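View pics/l_reltc.png

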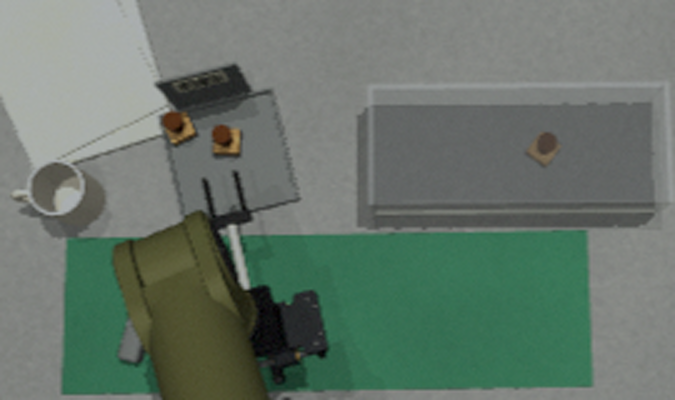

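Two stamps are upright in the tray, with heads at (175,121) and (222,133) in the top crop. Next I'll fetch the third, at (0.670, -0.220).

```bash
python3 - <<'E'
from h import *
goto_front(-.22)
st=stamps(); print(st)
if len(st)==1 and np.hypot(*(st[0][0]-[.670,-.22]))<.004 and fetch(.670,-.2195,0,'rr'): bring_out(.670,-.2195,'rr'); print(stamps((150,100,230,185),.058))
E
```

```text
[(array([ 0.67  , -0.2201]), np.int32(54))]
in False [ 0.4454 -0.2146  0.0205] [-0.4 -0.1 -1.9]
closed 0.03613591894345984 [-0.9  0.8 -0.9]
lift 0.03680204757844876 [ 0.4459 -0.2145  0.0403] [ 0.   0.1 -1.9]
out 0.036649586484759876
46.2
[(array([0.7073, 0.2937]), np.int32(60)), (array([0.6875, 0.2272]), np.int32(56))]
```

View pics/rr_outc.png

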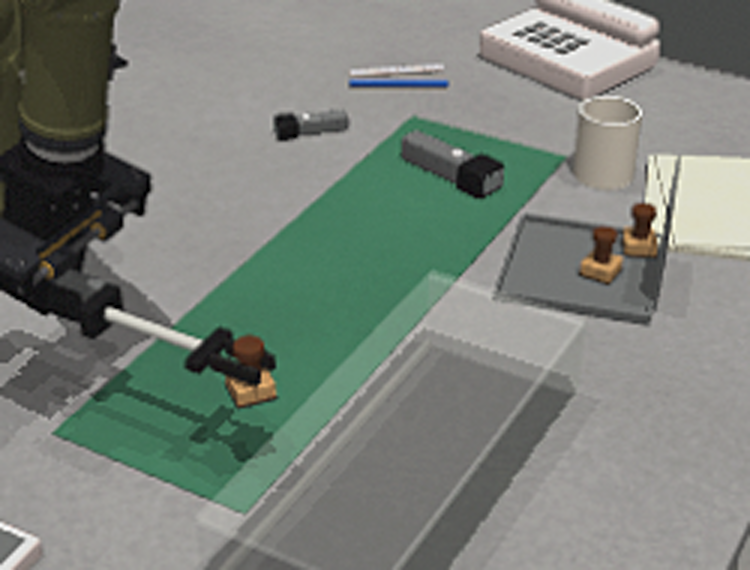

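```bash
python3 - <<'E'
from h import *
place(.0,-.05,-.2195,'rr')
release('rr')
print(stamps((150,100,230,185),.058),stamps())
E
```

```text
down False [0.4592 0.1302 0.0237] [-0.5  0.6 -0.7]
50.8167
rel 0.045169551428490134 [-0.3  0.6 -1.2]
53.4667
[(array([0.7076, 0.2928]), np.int32(65)), (array([0.6876, 0.2271]), np.int32(57)), (array([0.6789, 0.1747]), np.int32(55))] []
```

View pics/rr_relc.png

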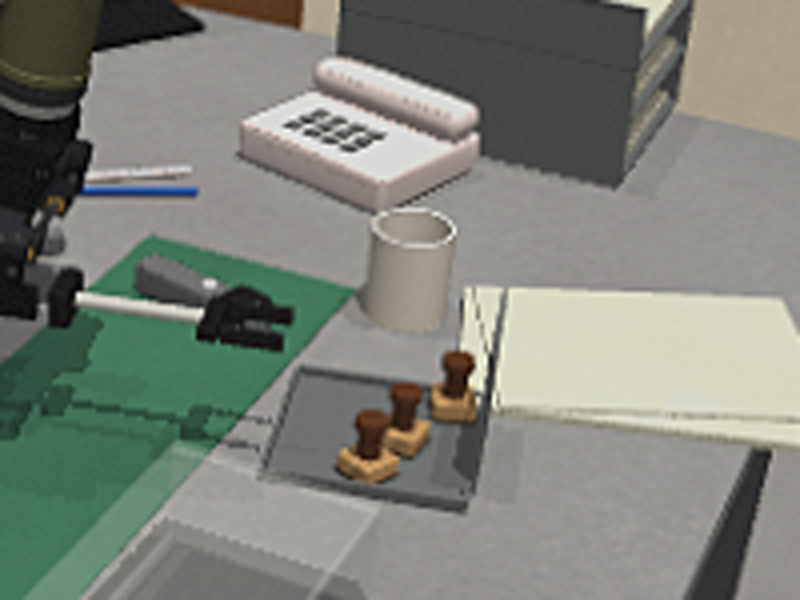

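View pics/rr_reltc.png

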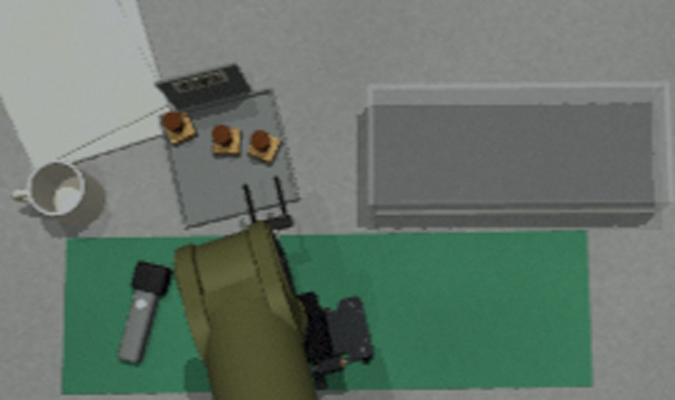

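```bash
python3 - <<'E'
from h import *
yaw=-1.518; q=toolR(yaw,TILT).as_quat()
p=r.observe()['ee_pos']
r.move_l([p[0],p[1],.157],velocity=.15)
t=np.array([.432,.05])
r.reach([*t,.14],q)
r.move_l([*t,.04],velocity=.12)
print(r.move_l([*t,.0085],velocity=.03,f_stop=5)); b=r.observe(); print(b['ee_pos'],b['contact_force'])
r.command_gripper(.06); r.hold(.2); r.command_gripper(.087)
# lift along tool axis
d=-toolR(yaw,TILT).as_matrix()[:,0]
r.move_l(b['ee_pos']+.06*d,velocity=.08); r.move_l(b['ee_pos']+.06*d+[0,0,.12],velocity=.15)
r.reach([.40,.2,.22],toolR(.257,0).as_quat())
print(r.observe()['t'])
snap('top','t6'); crop('t6',(100,90,370,250),2.5); snap('scene','s6'); crop('s6',(150,100,400,290))
E
```

```text
True
[0.43166383 0.04994698 0.00885438] [-0.10116917 -0.71957573  3.97717745]
61.75
```

View pics/t6c.png

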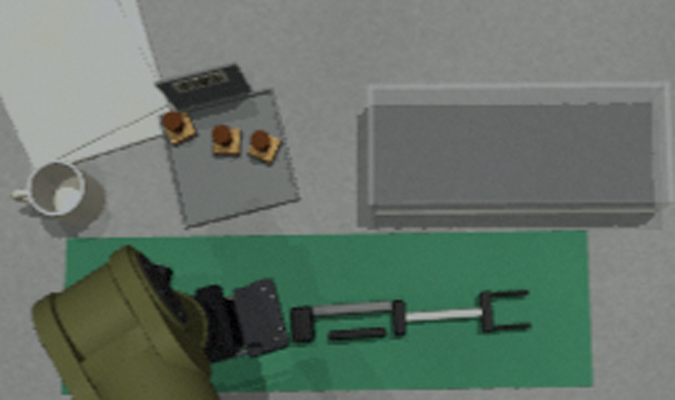

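View pics/s6c.png

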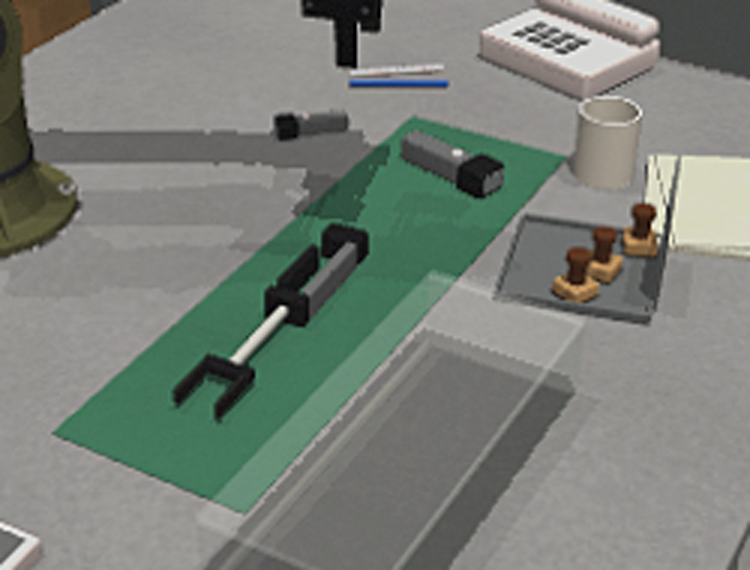

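```bash
python3 - <<'E'
from h import *
yaw=-.24; q=toolR(yaw,0).as_quat(); o=np.array([.443,.338])
r.reach([*o,.16],q)
r.move_l([*o,.06]); print(r.move_l([*o,.006],velocity=.05,f_stop=6))
b0=r.observe(); print(b0['ee_pos'],b0['contact_force'])
r.command_gripper(.02); b=r.observe(); print(b['opening'],b['contact_force'])
p=b['ee_pos']; r.move_l([p[0],p[1],.16],velocity=.12)
b=r.observe(); print(b['opening'],b['contact_force'])
q2=toolR(TY,0).as_quat()
# label aim
dz=b0['ee_pos'][2]-.002
w=tw(.003,0); f=np.array([np.cos(TY),np.sin(TY)]); t=w-.07*f
r.reach([*(t-.03*f),.17],q2)
r.move_l([*t,.17]); r.move_l([*t,.082+dz],velocity=.08)
b=r.observe(); print(b['t'],b['ee_pos'])
snap('top','t7'); crop('t7',(100,90,370,250),2.5); snap('scene','s7'); crop('s7',(260,80,420,200),5)
E
```

```text
False
[0.44324853 0.3382502  0.00635882] [ 0.39789439  0.67762428 -1.04199122]
0.029647917572947085 [ 0.26280151 -0.31849786 -0.30030637]
0.02966635638730244 [-0.09138431 -0.2850692  -1.93778954]
69.325 [0.60227275 0.20921051 0.08705524]
```

View pics/t7c.png

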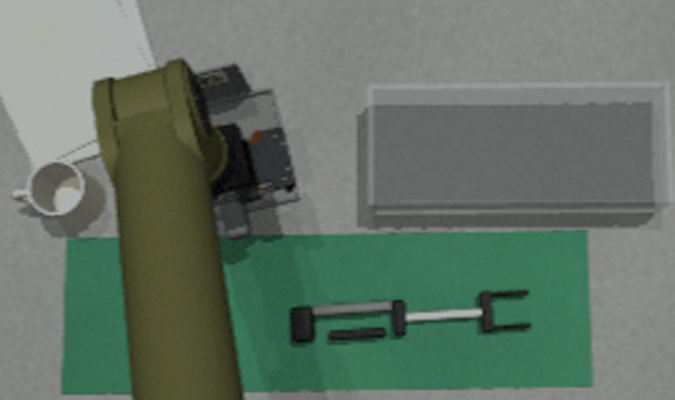

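View pics/s7c.png

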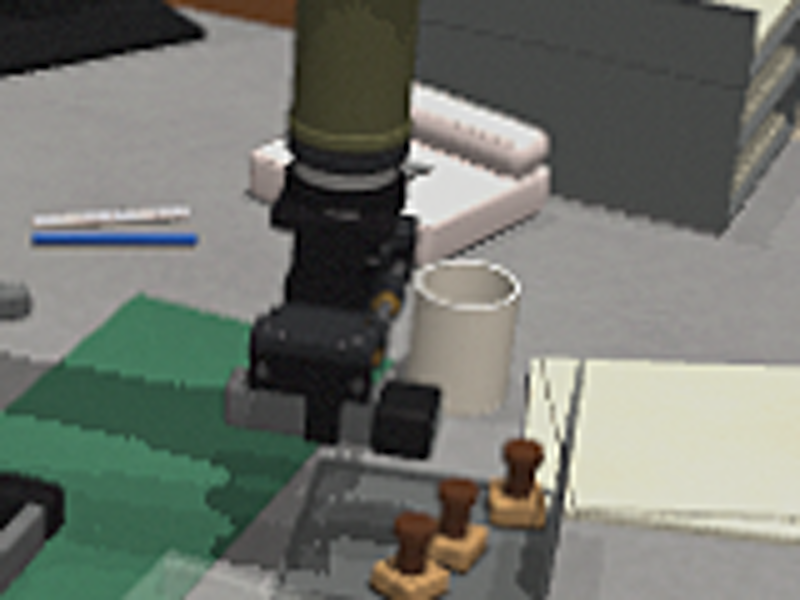

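```bash
python3 - <<'E'
from h import *
c=snap('scene'); s=snap('top')
b=r.observe(); p=b['ee_pos']; M=R.from_quat(b['orientation']).as_matrix()
f=-0+np.array([np.cos(TY),np.sin(TY),0]); n=np.array([-f[1],f[0],0]); o=np.array([p[0],p[1],p[2]-.0044])
P=lambda x,y,z:o+x*f+y*n+[0,0,z]
for nm,pt in (('head FR top',P(.07,-.023,.036)),('FR bot',P(.07,-.023,0)),('BR top',P(.03,-.023,.036)),('BR bot',P(.03,-.023,0)),('tail top L',P(-.068,.015,.034)),('tail top R',P(-.068,-.015,.034)),('tail bot R',P(-.068,-.015,0)),('label',np.array([*tw(.083,0),.1]))):
    u=proj(c,pt)[0]; v=proj(s,pt)[0]; print(nm,((u-[260,80]+.5)*5).round(),((v-[100,90]+.5)*2.5).round())
print(M.round(3))
h=cv2.cvtColor(s['img'],cv2.COLOR_RGB2HSV)
b=r.observe();wc=snap('wrist','w7'); T=np.eye(4);T[:3,:3]=M;T[:3,3]=b['ee_pos'];T=T@wc['T_tool_cam']
print('label in wrist',proj(wc,np.array([*tw(.083,0),.1]),T))
E
```

```text
head FR top [437. 417.] [231. 133.]
FR bot [432. 465.] [236. 140.]
BR top [374. 407.] [238. 162.]
BR bot [369. 456.] [243. 168.]
tail top L [235. 360.] [226. 241.]
tail top R [225. 382.] [249. 235.]
tail bot R [223. 427.] [253. 239.]
label [564. 443.] [204.  84.]
[[ 0.001 -0.974 -0.228]
 [ 0.    -0.228  0.974]
 [-1.    -0.001  0.   ]]
label in wrist [[254.42612695 418.88739518]]
```

View pics/w7.png

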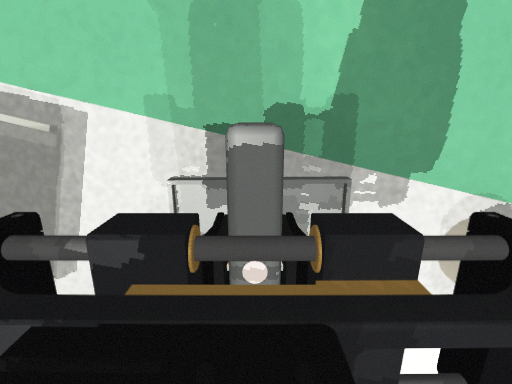

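```bash
python3 - <<'E'
from h import *
r.hold(2.2)
s=snap('top','t8'); snap('scene','s8')
b=r.observe(); p=b['ee_pos']; f=np.array([np.cos(TY),np.sin(TY),0])
r.move_l([p[0],p[1],.17],velocity=.1)
r.move_l(np.array([p[0],p[1],.17])-.05*f)
q=toolR(-.24,0).as_quat()
r.reach([.443,.338,.12],q)
r.move_l([.443,.338,.03],velocity=.1)
print(r.move_l([.443,.338,.0055],velocity=.03,f_stop=5)); b=r.observe(); print(b['ee_pos'],b['contact_force'])
r.command_gripper(.06); r.hold(.2); r.command_gripper(.087)
r.move_l([.443,.338,.1],velocity=.08); r.move_l([.443,.338,.2])
r.reach([.3,.5,.3],toolR(.5,0).as_quat())
print(r.observe()['t'])
s=snap('top','t9'); crop('t9',(100,90,370,250),2.5); snap('scene','s9'); crop('s9',(150,100,400,290))
print(stamps((150,100,230,185),.058))
E
```

```text
True
[0.44259029 0.33766676 0.00597858] [-0.78954283  0.44206426  3.81127888]
80.8
[(array([0.7075, 0.2925]), np.int32(67)), (array([0.6873, 0.2271]), np.int32(58)), (array([0.6792, 0.1744]), np.int32(57))]
```

View pics/t9c.png

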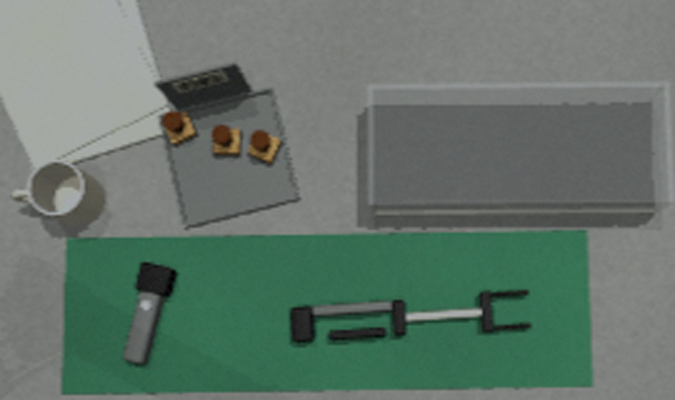

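View pics/s9c.png

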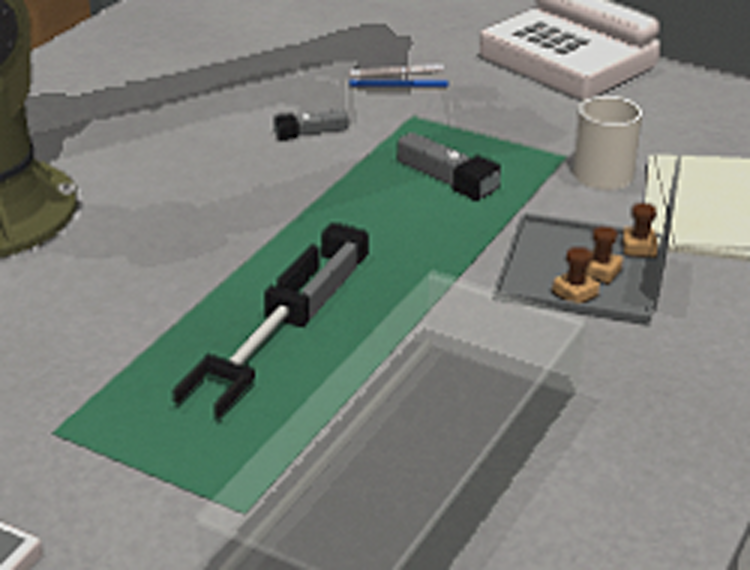

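```bash
python3 - <<'E'
from h import *
r.hold(.3); r.finish_job()
E
```

```text
the job is handed in; nothing more can be done
```

I handed the job in at about 81 s. There were three stamps; I fetched each with the reacher and set them all in the tray. I then scanned the label from about 8 cm, holding for over 2 s, and laid the reacher and the larger scanner back on the mat.

What the last checks showed:
- **Stamps:** all three stand upright in the tray, at about (0.056, 0.057), (0.021, -0.002) and (0.001, -0.051) m in the tray frame. The first was knocked into the far-left corner during the run. It stayed upright and inside the limits, so I left it there.
- **Reacher and scanner:** both lie flat and released on the mat, the reacher's jaws are open again, and the gripper is clear of everything.
- **Scan:** the scanner's outline and the label were each within about 1 pixel of where I predicted in the pictures, roughly 3 mm. The wrist camera's view of the label was blocked by the gripper, so I have no direct look along the reading direction.
- **Other objects:** the mug looks unmoved. I did not re-check the calculator or the cardboard box at the end, but the arm was never near them.

No check failed, and the hand-in reported no verdict.

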